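Set the salt in its ring, then hold a roll over the saucer with the tongs

TASK

Finish this bread order: first stand the salt shaker upright in the steel ring on the serving board, down on the wood, and let go of it. Then take the serving tongs, close their jaws on the bread roll that lies on the light wooden board and hold the roll still in the tongs, over the middle of the saucer and about 10 cm above it; finish while holding it there, do not put it down. Never touch the roll with the robot's own fingers, and leave the cup and the water glass where they stand.

Things in the scene. Friction and masses are not known exactly. Their poses are not given: they have to be found in the camera images.
- salt_center (a point): Centre (45 mm up) of the salt shaker, an upright glass shaker with a metal cap, 90 mm tall: body 44 mm across up to 66 mm, cap 34 mm across above. 100 g, loose; stands alone at the front of the table. z axis up along the shaker.
- ring_floor (a point): On the axis of an open steel ring, on the wood inside it: where the middle of the shaker's underside must come. Ring 28 mm high, 67 mm across outside, bore 55 mm (wider at the mouth), fixed on the left (+y) end of the darker serving board (130 x 270 mm, top 16 mm above the table; fixed, but placed differently each time). Axes of the board, z up.
- saucer_center (a point): Middle of the white saucer (114 mm across, 14 mm high) fixed on the other end of the serving board; the point lies on its upper face, 24 mm above the table. The ring's axis is 160 mm from it along its +y axis.
- roll_center (a point): Centre (21 mm up) of the only bread roll on the table, brown, about 58 x 64 mm and 42 mm high, 60 g, loose. It lies, turned anyhow, on a light wooden board (150 x 130 mm, 18 mm high, fixed).
- tongs_grip (a point): Midpoint between the black grip pads of steel serving tongs (84 g, balanced here) lying on their side: grip here from above, closing along y across both arms. x points from hinge to jaws, z up. Lies 90 mm ahead of the hinge block, 26 mm above the underside. Pads 42 mm long, 13 to 39 mm above the underside. Width over the pads 57 mm open, about 36 mm closed on the roll; pads parallel at 44 mm.
- tongs_jaws (a point): Point midway between the jaws, 75 mm ahead of the grip point along x, same axes and height (26 mm above the jaws' underside). Jaws: shallow upright troughs, 40 mm long, 44 mm high, edges 89 mm apart when open (100 mm in the hollows). Bring this point to the roll's centre seen from above, jaws low beside the roll, clear of its board, then close.
- tongs_left (a joint): Closing angle of the left arm (the right one is geared to it): 0 open, about 0.11 rad on the roll, 0.20 at the stop. Springs push each finger back with 3.5 N when open, about 6 N on the roll, and open the tongs again when the fingers spread. 15 to 25 N of grip holds the roll well. The jaw gap shrinks 1.8 times as fast as the width over the pads.
- cup: Bystander: small white cup with a handle, 76 x 64 mm, 58 mm high, origin under its middle; loose, leave it where it is.
- glass: Bystander: clear water glass, 62 mm across, 88 mm high, origin under its middle; loose, leave it where it is.
There are look-alikes about, which are no part of the job. Leave any green or yellow look-alike of the part that bears salt_center alone.

How it is judged:
By the outcome, as a careful person would: the job done as asked, in the order asked, and still so for the second after the job is handed in, while the arm keeps its last pose, push and grip.
It also fails if it takes over 64 s, if anything falls off the work surface, if the arm or the gripper's body presses on something with over 40 N, if the wrist force passes 120 N, or if a joint passes its speed limit or range.

ROBOT

A 7-joint arm with a two-finger parallel gripper is mounted at the origin on a cart in front of the work surface, level with it; the furniture and walls round the work are solid. World frame = base frame: x ahead of the robot, y to its left, z up, the work surface at z = 0. Lengths are in mm, angles in rad, forces in N, time in s.
With the tool pointing down it reaches from about 425 to 875 mm from the base axis. Payload 8.4 kg.
Tool frame: the origin (TCP) lies on the centre line of the jaws, within the pads' length; the fingertips stand 22 mm ahead of it and the grasp point (between the pads) lies 3 mm ahead of it; z points along the fingers, x is the direction in which the jaws open and shut, and the axes are right-handed (so a half turn about z gives the same grasp; the last joint's range is limited). The gripper opens to 87 mm and grips with 3 to 60 N. Pads are 19 mm wide; open, the fingers measure 117 mm over their backs; the gripper's body (75 mm by 190 mm) begins 51 mm behind the grasp point.
Start: joints at [-1.367, 0.333, 0.04, 1.465, -0.013, 1.343, -0.059], TCP at [193.828, 620.399, 244.546] pointing down, gripper open.
Joint ranges: [-2.58, 2.58], [-0.38, 2.09], [-1.3, 1.39], [0.25, 2.4], [-1.5, 4.64], [0.08, 2.09], [-2.65, 2.65]. Speed limits (rad/s): [2.22, 2.22, 2.79, 2.79, 3.14, 3.14, 3.14].

INTERFACE

Orientations are given as [roll, pitch, yaw] about the fixed x, y, z axes, in that order (R = Rz(yaw) Ry(pitch) Rx(roll)).
In Python, from bench import * gives the robot as it stands. The module is installed in compiled form; this text tells all that it offers.
- The arm moves only by the tool move_arm, never from a script. Its argument "series" is a list of rows, each a list of 2 entries, a list of its own where there are three numbers: the shift along the tool's x, y, z in cm, then the turn about the tool's z in rad. A call has 1 to 12 rows; each row shifts and turns the commanded pose from where the row before left it, along the tool's axes as they then stand; what a row does not reach is not made up. A row lasts 1/10 s, in which the tool goes at most 50 mm and 8.59 degrees, less where a joint would pass 70% of its speed; a pose out of reach is approached as far as the arm can. A call is refused whole if a number of a shift passes 5 or a number of a turn 0.15, either way. A call with a gripper value outside its range is refused whole. "claw" is the closure, from -1 (fully open) to 1 (shut), so that 0 is half open, set as the call begins (left out, the last holds). The fingers move at their own pace and stop on an object; "newtons" is the grip in N (left out, the last holds). Time passes only in rows, so rows that do not move let the fingers close. It gives the time, the measured TCP pose, the force and the opening at its end, in the units of the state.
- read_state(): the state, without advancing time (a new reading comes with each control period).
- snapshot(name): name is "scene" or "top"; returns the picture (384x512x3 uint8, blue, green, red); there is no depth.
- camera_info(name): a dict with "camera_matrix" (3x3 intrinsics, pixels), "k1" (the pictures are not rectified: a ray, as slopes to the right and down, at radius r is drawn at 1 + k1 r^2 times it, then the intrinsics apply), "rvec" (rotation vector, rad) and "tvec" (3), from world to camera coordinates, as OpenCV has them. Camera axes: x right, y down, z forward; pixel columns grow to the right and rows downward; lengths in mm; the calibration is good to about 2 mm. A picture is of the moment at which its call begins. camera_info takes no time and is no camera call.
- close_job(): hands the job in, once; it reports no verdict.
The state is a dict: "time_s": time; "joint_pos": joint angles; "qvel": joint speeds; "joint_torque": joint torques, N m; "ee_pos": TCP position; "orientation": TCP orientation; "contact_force": force on the tool from outside, world axes, zero at the start; "wrist_torque": the same for the moment, N m; "width": opening from 0.0 (shut) to 1.0 (fully open).
Only numpy, scipy, OpenCV 4.12 (cv2) and the standard library are available. Lean on these libraries where they do the work, as an engineer would, in place of code of your own. Each camera call takes 0.05 s, during which the arm holds its last target. There are 200 camera calls.

## Working session

There is one attempt and no reset: what is moved stays moved. The work goes in short steps, Python scripts to look and compute and a tool call to move; the robot and the scene stay as the last step left them, time stands still between calls to the robot, and variables do not carry over. Pictures are saved under pics/ and viewed, about 8 in all and at most 12, crops included, and the job is handed in when it is done.

Besides the shell and the picture viewer there is one more tool, called after "Request:" as name(argument=value, ...), one argument or row to a line, values as JSON. move_arm: Moves the arm, as the interface text tells. Its arguments: {"type":"object","properties":{"series":{"type":"array"},"claw":{"type":"number"},"newtons":{"type":"number"}},"required":["series"]}

```bash
mkdir -p pics
cat > h.py <<'E'
from bench import *
import numpy as np, cv2
def cam(n):
    c=camera_info(n); R=cv2.Rodrigues(np.array(c["rvec"],float))[0]
    return np.array(c["camera_matrix"],float),float(c["k1"]),R,np.array(c["tvec"],float).ravel()
def ray(n,px):
    K,k,R,t=cam(n); d=np.linalg.solve(K,[px[0],px[1],1.])[:2]; u=d.copy()
    for _ in range(30): u=d/(1+k*(u@u))
    return -R.T@t, R.T@np.array([u[0],u[1],1.])
def onz(n,px,z):
    o,d=ray(n,px); return (o+d*(z-o[2])/d[2])[:2].round(1)
def proj(n,P):
    K,k,R,t=cam(n); p=R@np.array(P,float)+t; u=p[:2]/p[2]; u=u*(1+k*(u@u)); return (K@[u[0],u[1],1])[:2].round(1)
E
python3 - <<'E'
from h import *
for n in("scene","top"):
    i=snapshot(n); cv2.imwrite(f"pics/{n}0.png",cv2.resize(i,(800,600),interpolation=cv2.INTER_CUBIC)); cv2.imwrite(f"{n}0raw.png",i)
    K,k,R,t=cam(n); print(n,K.round(1).tolist(),k,(-R.T@t).round(0),R.round(2).tolist())
print(read_state())
E
```

```text
scene [[453.4, 0.0, 248.0], [0.0, 453.4, 192.6], [0.0, 0.0, 1.0]] -0.02461886107108919 [-106. -563.  868.] [[0.74, -0.67, 0.0], [-0.45, -0.49, -0.75], [0.51, 0.55, -0.66]]
top [[400.0, 0.0, 251.7], [0.0, 400.0, 196.1], [0.0, 0.0, 1.0]] 0.010140812669528333 [ 424.  113. 1166.] [[0.01, -1.0, -0.01], [-1.0, -0.01, -0.07], [0.07, 0.01, -1.0]]
{'time_s': 0.1, 'joint_pos': array([-1.36715671,  0.33385904,  0.0398926 ,  1.46615447, -0.01338419,
        1.34327511, -0.05853032]), 'qvel': array([ 0.00170612, -0.00145252,  0.00070187, -0.00325011, -0.0004464 ,
       -0.00055133, -0.00012876]), 'joint_torque': array([ 4.42845107e-03, -6.57820487e+01,  1.34007074e+00, -4.04707110e+01,
       -5.97381871e-02,  4.09546564e-02,  5.75150671e-05]), 'ee_pos': array([193.77774625, 620.05458957, 243.75018149]), 'orientation': array([3.14147462e+00, 1.42525904e-03, 1.26789641e+00]), 'contact_force': array([-0.63087653, -0.82781732,  0.10433004]), 'wrist_torque': array([-0.03012143, -0.02378633,  0.02154441]), 'width': 1.0017735885383305}
```

View pics/scene0.png

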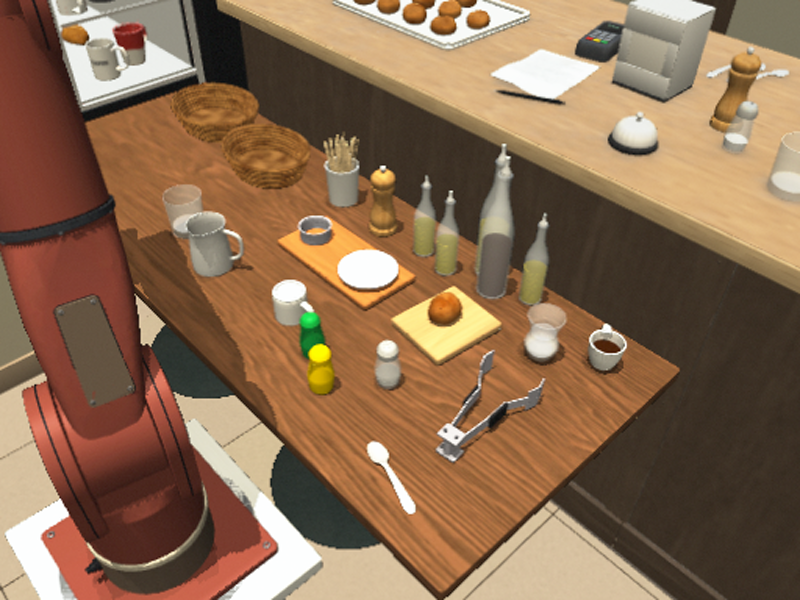

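View pics/top0.png

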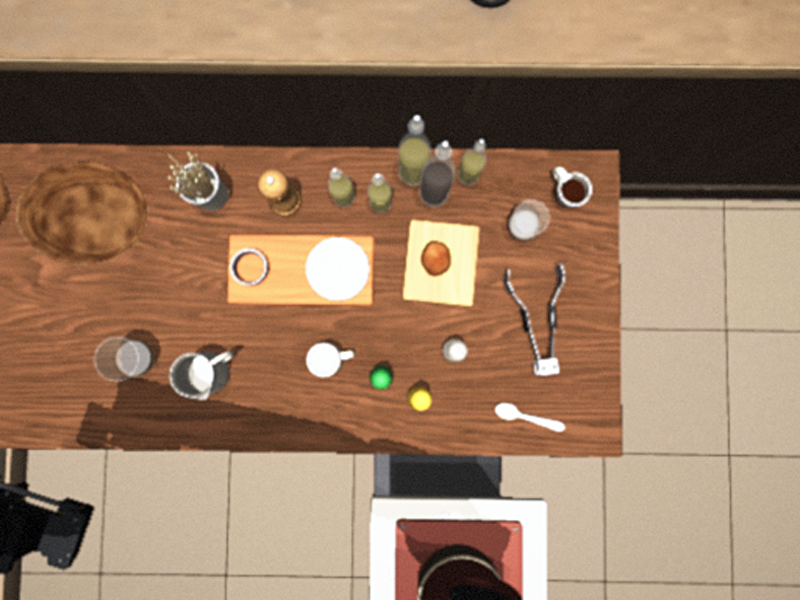

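The pictures show (800x600 views):
- **White shaker:** scene (388,364), top (455,350). This fits the description.
- **Look-alikes:** green (scene 311,335), yellow (321,369), a shaker on the far counter (742,125), and the pepper mill (383,200).
- **Ring:** top (249,267). **Saucer:** top (337,268).
- **Roll:** top (437,257), alone on the light board.
- **Tongs:** hinge at top (546,367), jaws up near (535,272).
- **Bystanders:** cup at top (325,358). The glass is either (528,222) or (125,357).

Next is one close crop to check the choice.

Run:
```python
from h import *
s=cv2.imread("scene0raw.png"); t=cv2.imread("top0raw.png")
a=cv2.resize(s[200:275,180:280],(400,300),interpolation=cv2.INTER_CUBIC)
b=cv2.resize(t[135:255,240:400],(800,600),interpolation=cv2.INTER_CUBIC)
b[300:600,0:0]=0
cv2.imwrite("pics/c1.png",b)
c=cv2.resize(t[140:200,140:240],(400,240),interpolation=cv2.INTER_CUBIC)
w=np.zeros((560,400,3),np.uint8); w[:300]=a; w[310:550]=c
cv2.imwrite("pics/c2.png",w)
v=.64
def T(x,y,z): return onz("top",(x*v,y*v),z)
print("salt",T(455,350,88),"ring",T(249,267,44),"saucer",T(337,268,30),"roll",T(437,257,50))
print("board corners",[T(*p,16).tolist() for p in[(229,235),(374,235),(373,304),(229,303)]])
print("hinge",T(546,367,45),"jaws",T(508,270,45),T(562,266,45),"pads",T(526,318,40),T(553,316,40))
```

```text
salt [424.5  16. ] ring [569.4 385.6] saucer [571.4 227.6] roll [590.9  46. ]
board corners [[632.5, 431.3], [635.8, 161.4], [507.2, 161.2], [505.6, 427.4]]
hinge [ 396.6 -150. ] jaws [569.6 -82.3] [ 578.1 -179.3] pads [ 483.7 -115.6] [ 488.  -164.1]
```

View pics/c1.png

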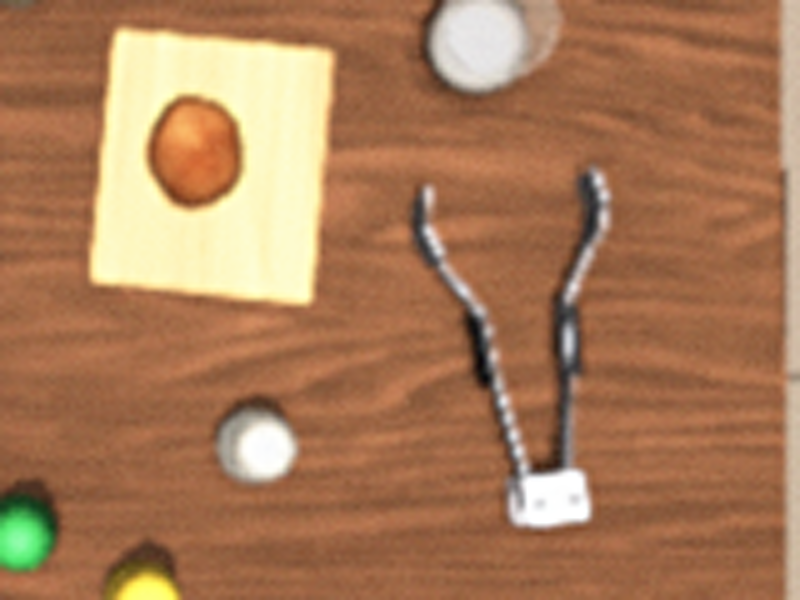

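View pics/c2.png

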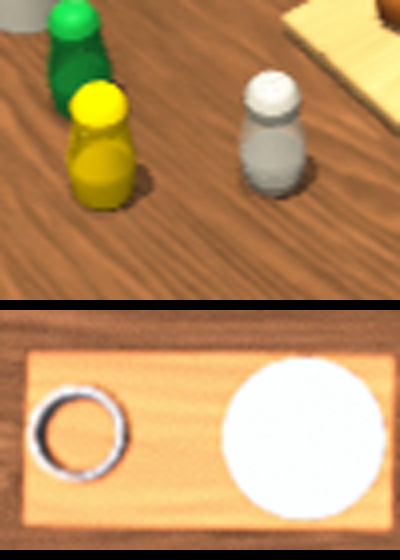

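Run:
```python
from h import *
A=lambda x,y,z:onz("top",(240+x/5-.4,135+y/5-.4),z)
B=lambda x,y,z:onz("top",(140+x/4-.4,140+(y-310)/4-.4),z)
print("salt cap",A(262,447,88),"roll",A(196,151,42),"ring",B(79,432,44),"sauc",B(304,438,30))
h=A(549,498,45);L=A(424,205,44);R=A(600,195,44);pl=A(484,350,39);pr=A(568,338,39)
print("hinge",h,"jaw",L,R,(L+R)/2,"pads",pl,pr,(pl+pr)/2)
print("rb",[A(*p,18).tolist() for p in[(115,28),(334,48),(310,304),(90,282)]],"glass",A(478,45,88),A(490,30,0))
S=lambda x,y,z:onz("scene",(180+x/4-.4,200+y/4-.4),z)
v=.64
print("salt scene base",S(273,175,10),"cap",S(272,92,78),"sauc",onz("scene",(368*v,268*v),30),"ring",onz("scene",(316*v,228*v),44),"roll",onz("scene",(445*v,308*v),39))
print("mill top",onz("scene",(383*v,172*v),150),onz("scene",(383*v,228*v),10))
```

```text
salt cap [424.5  13.8] roll [591.2  48. ] ring [571.6 385.6] sauc [571.2 227.8]
hinge [ 398.4 -149.9] jaw [561.8 -80.5] [ 568.7 -179.3] [ 565.25 -129.9 ] pads [ 480.7 -115.2] [ 488.1 -162.3] [ 484.4  -138.75]
rb [[666.2, 94.3], [655.9, -32.8], [507.0, -19.7], [518.0, 106.9]] glass [ 644.3 -102.1] [ 671.3 -126.7]
salt scene base [415.6   3.7] cap [419.4   9.2] sauc [566.3 222.7] ring [561.5 373. ] roll [585.8  41.2]
mill top [683.9 310.7] [691.5 319.1]
```

Request:
move_arm(
  series=[
    [[-5,0,0],0.1],
    [[-5,0,0],0.1],
    [[-5,0,0],0.1],
    [[-5,3,0],0],
    [[-5,5,0],0],
    [[-5,5,0],0],
    [[-5,5,0],0],
  ],
  claw=-1,
)

```text
time_s: 0.8
ee_pos: [159.3, 283.4, 244.1]
orientation: [-3.142, 0.0, 0.968]
contact_force: [1.0, 0.1, 0.9]
width: 1.001
```

Add to h.py:
```python
def go(x,y,z,yaw):
    s=read_state(); p=s["ee_pos"]; w=s["orientation"][2]; R=cv2.Rodrigues(np.array([0,0,yaw]))[0]@np.diag([1,-1,-1])
    R0=cv2.Rodrigues(np.array([0,0,w]))[0]@np.diag([1,-1,-1]); d=(np.array([x,y,z])-p)/10
    print("turn",round(w-yaw,3),"shift cm after turn",(R.T@d).round(2),"before turn",(R0.T@d).round(2))
```

```text
(no output)
```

Request:
move_arm(
  series=[
    [[-0.9,4.6,0],0],
    [[-0.9,4.6,0],0],
    [[-0.9,4.6,0],0],
    [[-0.9,4.6,0],0],
    [[-0.9,4.6,0],0],
    [[-0.9,4.6,0],0],
    [[-0.9,4.6,0],0],
    [[0,0,2],-0.15],
    [[0,0,2],-0.15],
    [[0,0,0],-0.15],
    [[0,0,0],-0.15],
    [[0,0,0],0],
  ],
)

```text
time_s: 2.0
ee_pos: [355.0, 88.6, 204.5]
orientation: [-3.141, -0.001, 1.571]
contact_force: [0.1, -0.2, -0.7]
width: 0.996
```

Run:
```python
from h import *
go(422,12,150,1.571)
a=snapshot("scene");b=snapshot("top")
w=np.zeros((600,800,3),np.uint8)
w[:,:400]=cv2.resize(a[150:300,200:300],(400,600),interpolation=cv2.INTER_CUBIC)
w[:,400:]=cv2.resize(b[150:300,240:340],(400,600),interpolation=cv2.INTER_CUBIC)
cv2.imwrite("pics/n1.png",w)
p=read_state()["ee_pos"]; print(p,proj("scene",p+[0,0,-22]),proj("top",p))
```

```text
turn -0.0 shift cm after turn [-7.66  6.7   5.45] before turn [-7.66  6.7   5.45]
[355.14735727  88.75577298 204.74716627] [204.  185.8] [264.9 252.8]
```

View pics/n1.png

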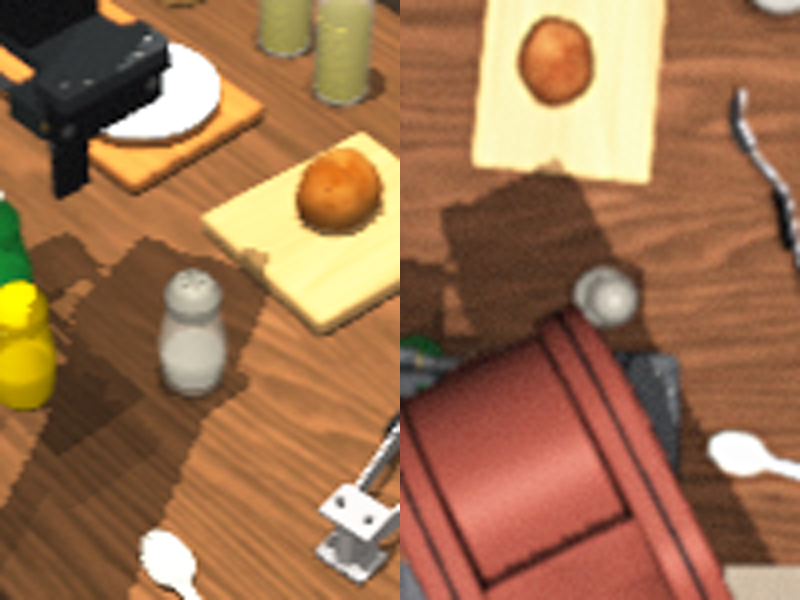

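Run:
```python
from h import *
p=read_state()["ee_pos"]
for dy in(-43.5,-58.5):
  for dx in(-9.5,9.5): print(dx,dy,proj("scene",p+[dx,dy,-22]))
for n,c in(("ours",(422,11)),("top",(424.5,13.8)),("scene",(418,7))): print(n,[ (proj("scene",(*c,z)),proj("top",(*c,z))) for z in(0,45,90)])
```

```text
-9.5 -43.5 [212.7 197.1]
9.5 -43.5 [219.2 193.3]
-9.5 -58.5 [217.  200.4]
9.5 -58.5 [223.5 196.6]
ours [(array([247.8, 243.1]), array([290.2, 224.9])), (array([247.8, 231. ]), array([291.6, 224.9])), (array([247.9, 218.2]), array([293.1, 225. ]))]
top [(array([247.7, 242. ]), array([289.2, 224. ])), (array([247.8, 229.9]), array([290.6, 224. ])), (array([247.9, 217.1]), array([292.1, 224. ]))]
scene [(array([247.7, 244.8]), array([291.5, 226.3])), (array([247.7, 232.7]), array([293. , 226.4])), (array([247.8, 219.9]), array([294.6, 226.5]))]
```

Request:
move_arm(
  series=[
    [[-2.6,2.3,0],0],
    [[-2.5,2.3,0],0],
    [[-2.5,2.2,1],0],
    [[0,0,3],0],
    [[0,0,4],0],
    [[0,0,4],0],
    [[0,0,2.9],0],
    [[0,0,0],0],
    [[0,0,0],0],
  ],
)

```text
time_s: 3.0
ee_pos: [423.1, 12.4, 56.2]
orientation: [-3.141, 0.0, 1.566]
contact_force: [0.4, 0.0, 0.5]
width: 1.003
```

Request:
move_arm(
  series=[
    [[0,0,0],0],
    [[0,0,0],0],
    [[0,0,0],0],
    [[0,0,0],0],
    [[0,0,0],0],
    [[0,0,0],0],
    [[0,0,0],0],
    [[0,0,0],0],
  ],
  claw=1,
  newtons=15,
)

```text
time_s: 3.8
ee_pos: [423.1, 12.5, 55.7]
orientation: [3.142, -0.001, 1.568]
contact_force: [-0.7, -1.2, 0.7]
width: 0.457
```

Request:
move_arm(
  series=[
    [[0,0,0],0],
    [[0,0,-1],0],
    [[0,0,-3],0],
    [[0,0,-4],0],
    [[0,0,-4],0],
    [[0,0,0],0],
    [[0,0,0],0],
  ],
)

```text
time_s: 4.5
ee_pos: [423.5, 12.6, 176.8]
orientation: [3.14, -0.002, 1.568]
contact_force: [0.5, 0.3, -0.9]
width: 0.453
```

Run:
```python
from h import *
print(read_state()["width"])
a=snapshot("scene")
cv2.imwrite("pics/n2.png",cv2.resize(a[150:275,190:310],(576,600),interpolation=cv2.INTER_CUBIC))
p=read_state()["ee_pos"]; print(p,proj("scene",p+[0,0,-55]),proj("scene",p+[0,0,-55+90]))
go(571,384,200,1.571)
```

```text
0.4528176764817679
[422.73464761  12.49832543 175.63713923] [247.8 208.6] [247.9 179.7]
turn -0.003 shift cm after turn [37.15 14.83 -2.44] before turn [37.19 14.73 -2.44]
```

View pics/n2.png

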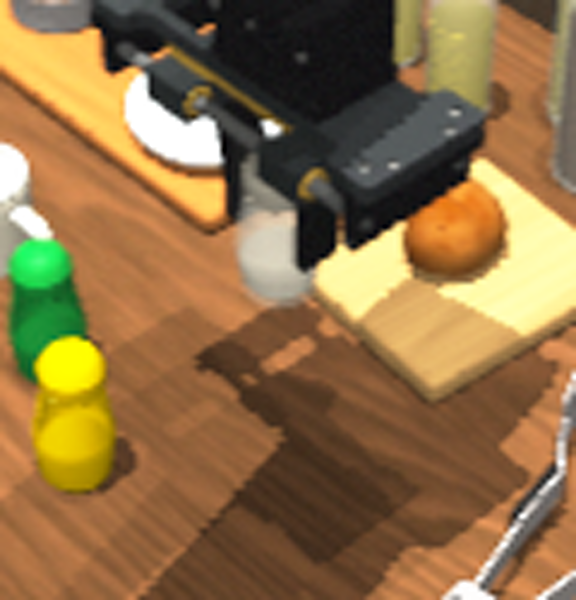

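Request:
move_arm(
  series=[
    [[3,1.2,-1],0],
    [[4.2,1.7,-1],0],
    [[4.2,1.7,0],0],
    [[4.2,1.7,0],0],
    [[4.2,1.7,0],0],
    [[4.2,1.7,0],0],
    [[4.2,1.7,0],0],
    [[4.2,1.7,0],0],
    [[3,1,1],0],
    [[1.7,0.6,3],0],
    [[0,0,3],0],
    [[0,0,0],0],
  ],
)

```text
time_s: 5.75
ee_pos: [567.8, 381.4, 118.9]
orientation: [-3.133, 0.007, 1.569]
contact_force: [-0.4, -0.4, -1.2]
width: 0.452
```

Run:
```python
from h import *
go(571,384.5,70,1.571)
p=read_state()["ee_pos"]; print(p)
s0=cv2.imread("scene0raw.png");t0=cv2.imread("top0raw.png");s1=snapshot("scene")
def circ(im,n,c,r,z,S,o,col):
    pts=np.array([(proj(n,(c[0]+r*np.cos(a),c[1]+r*np.sin(a),z))+.5-o)*S for a in np.linspace(0,6.28,60)]).astype(int)
    cv2.polylines(im,[pts],True,col,1)
w=[]
for im,n,o in((s0,"scene",(185,130)),(t0,"top",(143,143)),(s1,"scene",(165,80))):
    h,ww=(50,66) if n=="top" else (50,66)
    if im is s1: h,ww=100,66
    S=6; c=cv2.resize(im[o[1]:o[1]+h,o[0]:o[0]+ww],None,fx=S,fy=S,interpolation=cv2.INTER_CUBIC)
    o=np.array(o)
    circ(c,n,(571,385.5),33.5,44,S,o,(0,255,0)); circ(c,n,(571,385.5),33.5,16,S,o,(255,0,0))
    if im is s1:
        q=p-[0,0,55]; circ(c,n,q[:2],22,q[2],S,o,(255,0,255))
    w.append(c)
cv2.imwrite("pics/n3.png",np.hstack([np.vstack(w[:2]),w[2]]))
```

```text
turn -0.002 shift cm after turn [0.31 0.32 4.89] before turn [0.31 0.32 4.89]
[567.81968052 381.42309333 118.89406586]
```

View pics/n3.png

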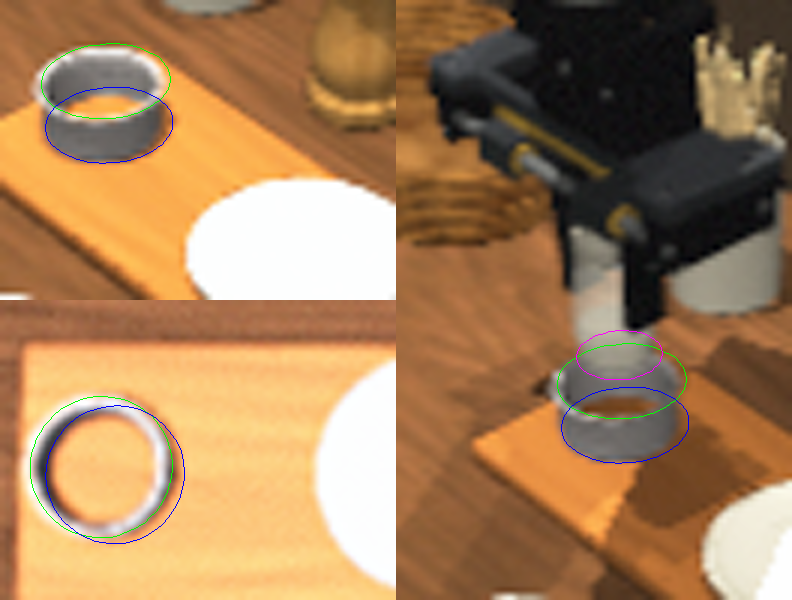

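Request:
move_arm(
  series=[
    [[0.3,0.27,0.5],0],
    [[0,0,1],0],
    [[0,0,0.8],0],
    [[0,0,0.5],0],
    [[0,0,0.5],0],
    [[0,0,0.3],0],
    [[0,0,0],0],
  ],
)

```text
time_s: 6.5
ee_pos: [573.6, 386.0, 89.6]
orientation: [-3.141, -0.0, 1.568]
contact_force: [0.9, 0.1, -0.4]
width: 0.454
```

Request:
move_arm(
  series=[
    [[-0.1,-0.2,0.3],0],
    [[0,0,0.4],0],
    [[0,0,0.4],0],
    [[0,0,0.3],0],
    [[0,0,0.2],0],
    [[0,0,0],0],
    [[0,0,0],0],
  ],
)

```text
time_s: 7.2
ee_pos: [571.9, 385.2, 74.0]
orientation: [3.141, -0.001, 1.568]
contact_force: [0.1, -0.7, -0.2]
width: 0.455
```

Request:
move_arm(
  series=[
    [[0,0,0.1],0],
    [[0,0,0.1],0],
    [[0,0,0],0],
    [[0,0,0],0],
  ],
)

```text
time_s: 7.6
ee_pos: [571.8, 385.2, 72.0]
orientation: [-3.142, -0.001, 1.568]
contact_force: [0.6, 0.6, -0.6]
width: 0.456
```

Request:
move_arm(
  series=[
    [[0,0,0.1],0],
    [[0,0,0.05],0],
    [[0,0,0],0],
  ],
)

```text
time_s: 7.9
ee_pos: [572.1, 385.2, 71.8]
orientation: [3.141, -0.001, 1.568]
contact_force: [-3.3, -1.7, 8.8]
width: 0.452
```

Request:
move_arm(
  series=[
    [[0,0,-0.1],0],
    [[0,0,0],0],
    [[0,0,0],0],
    [[0,0,0],0],
    [[0,0,0],0],
    [[0,0,-1],0],
    [[0,0,-2],0],
    [[0,0,-4],0],
    [[0,0,-4],0],
    [[-3,-2,-2],0],
    [[-4,-2,0],0],
    [[-4,-2,0],0],
  ],
  claw=-0.6,
)

```text
time_s: 9.1
ee_pos: [511.2, 274.3, 202.9]
orientation: [3.14, -0.002, 1.569]
contact_force: [0.2, -0.3, -0.1]
width: 0.8
```

Run:
```python
from h import *
p=read_state(); print(p["ee_pos"],p["width"])
a=snapshot("scene");b=snapshot("top")
w=np.zeros((600,800,3),np.uint8)
w[:,:400]=cv2.resize(a[100:200,170:237],(400,600),interpolation=cv2.INTER_CUBIC)
w[:,400:]=cv2.resize(b[130:230,140:207],(400,600),interpolation=cv2.INTER_CUBIC)
cv2.imwrite("pics/n4.png",w)
# tongs: pose estimate, yaw
h=np.array([398.4,-149.9]);g=np.array([484.4,-138.8]);j=np.array([565.2,-129.9])
d=j-h;print("yaw",np.arctan2(d[1],d[0]),"len",np.hypot(*d),np.hypot(*(g-h)))
go(484,-139,200,1.571+.12)
```

```text
[511.21386591 274.33639972 202.86429185] 0.7997975543621093
yaw 0.11933436337086613 len 167.99476182309976 86.71337843724001
turn -0.129 shift cm after turn [-40.19  -7.51   0.23] before turn [-40.82  -2.28   0.23]
```

View pics/n4.png

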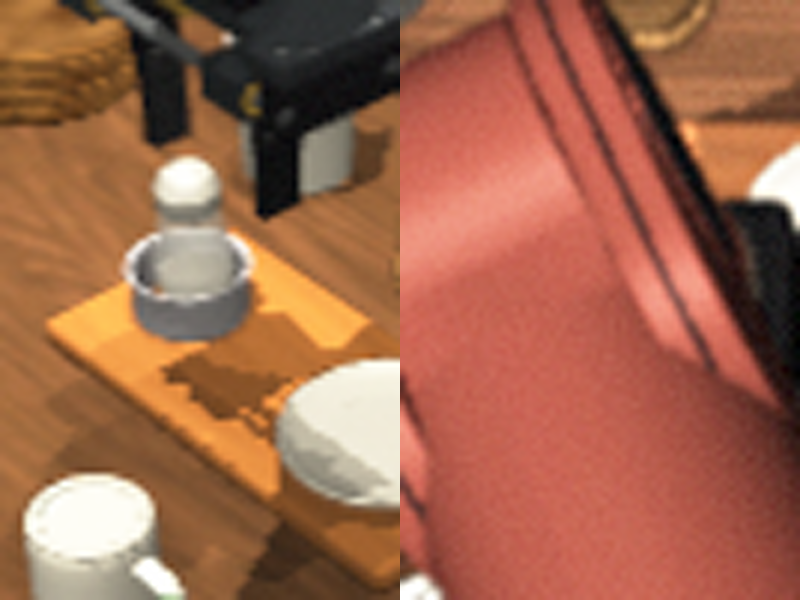

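The shaker stands upright in the ring, seen in the scene crop at about (187,240). Next are the tongs.

Request:
move_arm(
  series=[
    [[-3,-0.2,0],0],
    [[-4.7,-0.3,0],0],
    [[-4.7,-0.3,0],0],
    [[-4.7,-0.3,0],0],
    [[-4.7,-0.3,0],0],
    [[-4.7,-0.3,0],0],
    [[-4.7,-0.3,0],0],
    [[-4.7,-0.3,0],0],
    [[-3,0,2],0],
    [[-1.8,0,2],-0.12],
    [[0,0,0],0],
    [[0,0,0],0],
  ],
  claw=-1,
)

```text
time_s: 10.4
ee_pos: [487.5, -131.5, 161.6]
orientation: [-3.142, -0.001, 1.685]
contact_force: [0.8, 0.5, 0.4]
width: 1.002
```

Run:
```python
from h import *
p=read_state(); q=p["ee_pos"];print(q,p["orientation"][2],p["width"])
a=snapshot("scene"); S=5; ox,oy=270,190
c=cv2.resize(a[oy:oy+115,ox:ox+130],None,fx=S,fy=S,interpolation=cv2.INTER_CUBIC)
g=np.array([486,-139.]);yaw=.11
u=np.array([np.cos(yaw),np.sin(yaw)]);v=np.array([-u[1],u[0]])
def pt(f,l,z,col):
    x=(proj("scene",(*(g+f*u+l*v),z))+.5-[ox,oy])*S; cv2.circle(c,tuple(int(i) for i in x),3,col,-1)
for l in(-1,1):
    for f in(-21,21): pt(f,l*28.5,39,(0,255,0))
    for f in(55,95): pt(f,l*44.5,44,(255,0,255))
pt(-90,0,45,(0,255,255))
cv2.imwrite("pics/n5.png",c); go(486,-139,100,1.571+.11)
```

```text
[ 487.4835663  -131.48250206  161.59763858] 1.6847294770531875 1.001982237762873
turn 0.005 shift cm after turn [-0.79 -0.28  6.2 ] before turn [-0.79 -0.29  6.2 ]
```

View pics/n5.png

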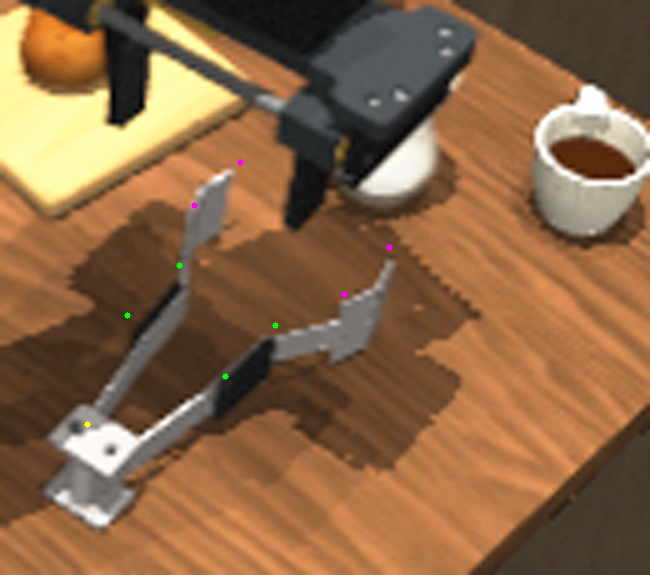

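The view shows the tongs about 2 px nearer the camera than my model, so I shift the grip point by about -3 mm in x and y.

Request:
move_arm(
  series=[
    [[-1,-0.55,1],0],
    [[0,0,3],0],
    [[0,0,4],0],
    [[0,0,3],0],
    [[0,0,1.7],0],
    [[0,0,0.5],0],
    [[0,0,0],0],
    [[0,0,0],0],
  ],
)

```text
time_s: 11.25
ee_pos: [484.3, -141.8, 30.4]
orientation: [3.139, -0.001, 1.688]
contact_force: [-0.1, 0.4, -0.8]
width: 1.0
```

Request:
move_arm(
  series=[
    [[0,0,0.1],0],
    [[0,0,0],0],
    [[0,0,0],0],
    [[0,0,0],0],
    [[0,0,0],0],
    [[0,0,0],0],
    [[0,0,0],0],
  ],
  claw=-0.15,
  newtons=15,
)

```text
time_s: 11.95
ee_pos: [483.3, -142.2, 28.3]
orientation: [3.141, -0.001, 1.688]
contact_force: [-0.1, 0.6, 1.8]
width: 0.587
```

Request:
move_arm(
  series=[
    [[0,0,-0.5],0],
    [[0,0,-1.5],0],
    [[0,0,-2.5],0],
    [[0,0,-3],0],
    [[0,0,-2.5],0],
    [[0,0,-1],0],
    [[0,0,0],0],
  ],
)

```text
time_s: 12.65
ee_pos: [483.9, -142.3, 139.7]
orientation: [3.138, -0.001, 1.688]
contact_force: [-0.3, -0.5, -0.7]
width: 0.576
```

Run:
```python
from h import *
p=read_state();print(p["ee_pos"],p["orientation"],p["width"],p["wrist_torque"],p["contact_force"])
go(515,46,140,1.571)
```

```text
[ 483.9086525  -142.26173566  139.65939797] [ 3.13847902e+00 -8.85917563e-04  1.68818866e+00] 0.5761495934618894 [ 0.04838909 -0.00573231  0.0375702 ] [-0.32101313 -0.51683169 -0.71191935]
turn 0.117 shift cm after turn [18.83  3.11 -0.03] before turn [18.33  5.29 -0.03]
```

Request:
move_arm(
  series=[
    [[0,0,0],0.06],
    [[1,0.2,0],0.057],
    [[2,0.5,0],0],
    [[3,0.5,0],0],
    [[3.5,0.5,0],0],
    [[3.5,0.5,0],0],
    [[3,0.5,0],0],
    [[1.9,0.4,0],0],
    [[0.9,0,0],0],
    [[0,0,0],0],
    [[0,0,0],0],
    [[0,0,0],0],
  ],
)

```text
time_s: 13.85
ee_pos: [513.2, 44.3, 138.1]
orientation: [-3.141, -0.0, 1.569]
contact_force: [-0.1, -0.9, -0.3]
width: 0.573
```

```bash
cat > view.py <<'E'
from h import *
import sys
p=read_state();q=p["ee_pos"];print(q,p["orientation"],p["width"],p["contact_force"])
S=5
def crop(n,o,w,h,pts):
    c=cv2.resize(snapshot(n)[o[1]:o[1]+h,o[0]:o[0]+w],None,fx=S,fy=S,interpolation=cv2.INTER_CUBIC)
    for P,col in pts:
        x=(proj(n,P)+.5-o)*S; cv2.circle(c,tuple(int(i) for i in x),3,col,-1)
    return c
yaw=p["orientation"][2]-np.pi/2;u=np.array([np.cos(yaw),np.sin(yaw),0]);v=np.array([-u[1],u[0],0])
hw=float(sys.argv[3])/2
J=[(q+u*f+v*l*hw+[0,0,44-28.3],(255,0,255)) for f in(55,95) for l in(-1,1)]
J+=[((590,46,39),(0,255,0)),((571,228,24),(0,255,0))]
a=crop("scene",eval(sys.argv[1]),80,110,J);b=crop("top",eval(sys.argv[2]),80,110,J)
cv2.imwrite("pics/%s.png"%sys.argv[4],np.hstack([a,b]))
E
python3 view.py "(235,120)" "(235,120)" 78 n6
```

```text
[513.22715162  44.34805253 138.07163212] [-3.14129738e+00 -2.96152380e-04  1.56908568e+00] 0.5730047056302642 [-0.1481741  -0.90195927 -0.3045387 ]
```

View pics/n6.png

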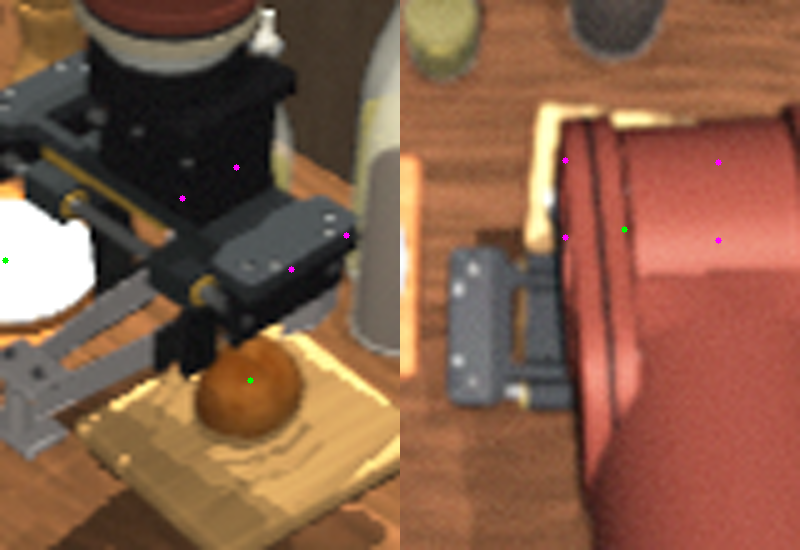

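Request:
move_arm(
  series=[
    [[0.15,0.15,1],0],
    [[0,0,2],0],
    [[0,0,2],0],
    [[0,0,1.5],0],
    [[0,0,1],0],
    [[0,0,0.6],0],
    [[0,0,0.2],0],
    [[0,0,0],0],
    [[0,0,0],0],
  ],
)

```text
time_s: 14.85
ee_pos: [515.4, 47.5, 55.8]
orientation: [3.141, -0.001, 1.571]
contact_force: [0.4, 0.3, -1.1]
width: 0.578
```

Request:
move_arm(
  series=[
    [[0,0,0.4],0],
    [[0,0,0],0],
    [[0,0,0],0],
  ],
)

```text
time_s: 15.15
ee_pos: [514.9, 47.5, 51.3]
orientation: [3.142, -0.001, 1.571]
contact_force: [0.0, 0.3, -0.2]
width: 0.578
```

Request:
move_arm(
  series=[
    [[0,0,0],0],
    [[0,0,0],0],
    [[0,0,0],0],
    [[0,0,0],0],
    [[0,0,0],0],
    [[0,0,0],0],
    [[0,0,0],0],
    [[0,0,0],0],
  ],
  claw=1,
  newtons=20,
)

```text
time_s: 15.95
ee_pos: [515.0, 47.4, 51.3]
orientation: [3.142, -0.001, 1.571]
contact_force: [0.6, -0.2, -0.1]
width: 0.376
```

Request:
move_arm(
  series=[
    [[0,0,0],0],
    [[0,0,-0.3],0],
    [[0,0,-0.8],0],
    [[0,0,-1.5],0],
    [[0,0,-2],0],
    [[0,0,-2],0],
    [[0,0,-2],0],
    [[0,0,-1],0],
    [[0,0,-0.3],0],
    [[0,0,0],0],
    [[0,0,0],0],
  ],
)

```text
time_s: 17.05
ee_pos: [514.4, 47.3, 149.4]
orientation: [-3.14, -0.0, 1.571]
contact_force: [-0.2, -0.9, -1.6]
width: 0.38
```

```bash
python3 view.py "(235,110)" "(235,120)" 58 n7; python3 -c "
from h import *
go(496,228,144,1.571)"
```

```text
[514.43062539  47.3379983  149.43053608] [-3.14042079e+00 -2.31426211e-04  1.57119602e+00] 0.37971589831595615 [-0.24057852 -0.88980637 -1.55700199]
turn 0.0 shift cm after turn [18.07 -1.84  0.54] before turn [18.07 -1.84  0.54]
```

View pics/n7.png

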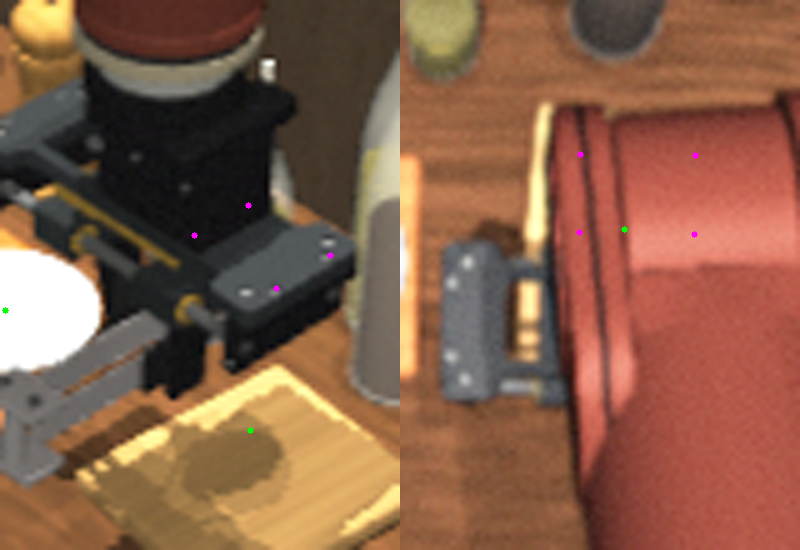

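Request:
move_arm(
  series=[
    [[0.5,-0.1,0],0],
    [[1.5,-0.2,0],0],
    [[2.3,-0.2,0.1],0],
    [[2.5,-0.3,0.1],0],
    [[2.5,-0.3,0.1],0],
    [[2.5,-0.3,0.1],0],
    [[2.3,-0.2,0.1],0],
    [[2,-0.2,0.1],0],
    [[1.2,-0.1,0.1],0],
    [[0.6,0,0],0],
    [[0,0,0],0],
    [[0,0,0],0],
  ],
)

```text
time_s: 18.35
ee_pos: [496.2, 225.3, 143.3]
orientation: [3.142, -0.0, 1.57]
contact_force: [0.1, -0.3, -1.0]
width: 0.382
```

Request:
move_arm(
  series=[
    [[0,0,0],0],
    [[0,0,0],0],
    [[0,0,0],0],
  ],
)

```text
time_s: 18.65
ee_pos: [496.1, 225.9, 143.5]
orientation: [3.141, -0.001, 1.57]
contact_force: [-1.0, 0.8, -1.9]
width: 0.382
```

Run:
```python
from h import *
a=snapshot("scene");b=snapshot("top")
c=cv2.resize(a[80:205,150:310],(640,500)[:2],interpolation=cv2.INTER_CUBIC)[:, :400] if 0 else cv2.resize(a[80:210,155:255],(400,520),interpolation=cv2.INTER_CUBIC)
d=cv2.resize(b[110:240,150:250],(400,520),interpolation=cv2.INTER_CUBIC)
for im,n,o in((c,"scene",(155,80)),(d,"top",(150,110))):
    for P in((571,227,24),(571,226,130)):
        x=(proj(n,P)+.5-o)*4; cv2.circle(im,tuple(int(i) for i in x),3,(0,255,0),-1)
cv2.imwrite("pics/n8.png",np.hstack([c,d]))
print(read_state()["ee_pos"],read_state()["width"])
```

```text
[495.98493828 226.13902019 143.44294398] 0.3802661867947179
```

View pics/n8.png

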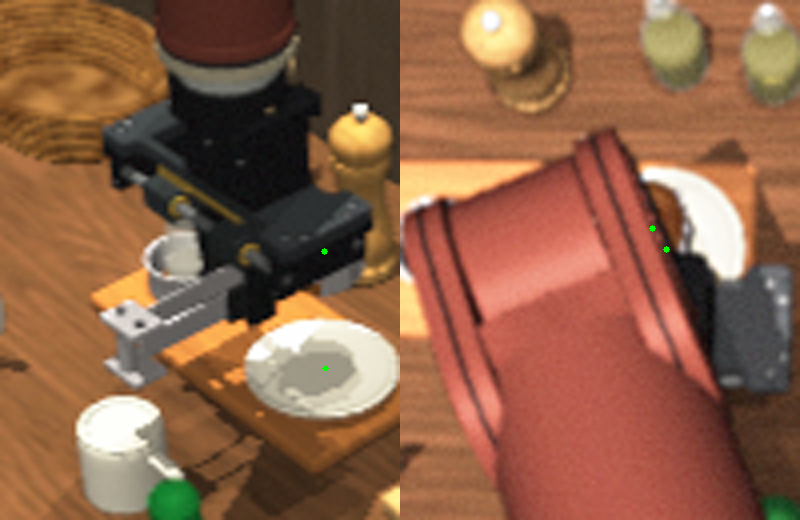

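Roll is held in the tongs over the saucer, and its far edge in the top view (655,180) matches the prediction of 178. Handing in.

```bash
python3 -c "
from bench import *
s=read_state();print(s['time_s'],s['ee_pos'],s['width']);print(close_job())"
```

```text
18.75 [495.98493828 226.13902019 143.44294398] 0.3802661867947179
the job is handed in; nothing more can be done
None
```

I handed the job in at 18.75 s. The salt shaker stands in the steel ring, and the tongs are holding the roll over the saucer.

- **Salt shaker:** I lowered it until it touched the wood (about 9 N, at the expected height) and let go. The next picture showed it upright in the ring.
- **Roll:** I gripped the tongs by their pads, closed the jaws on the roll at 20 N and carried it over. The roll's centre is over the middle of the saucer within a few mm. It is about 107 mm above the saucer, taking its centre to be where I gripped it.
- **Last checks:** The grip width held steady (0.38). In the top picture the roll's visible far edge was within about 2 mm of where I expected it. The robot's fingers stayed clear of the roll by plan.
- **Less certain:**
  - The gripper and arm hid most of the held roll in both cameras, so I confirmed it from its visible edge, the empty board and the steady grip.
  - The two cameras disagreed by about 3–5 mm, so I weighed one against the other.
  - The cup looked undisturbed in the last picture. The glass was not in it, and I made no separate check; the gripper passed well clear of it by plan.

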